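# Shift the comparator slide under the dial gauge and cam-lock it

## Robot

A 7-joint arm with a two-finger parallel gripper is mounted at the origin on a cart in front of the work surface, level with it; the furniture and walls round the work are solid. World frame = base frame: x ahead of the robot, y to its left, z up, the work surface at z = 0. Lengths are in m, angles in rad, forces in N, time in s.
With the tool pointing down it reaches from about 0.4 to 0.925 m from the base axis. Payload 4.1 kg.
Tool frame: the origin (TCP) lies midway between the tips of the shut fingers; the grasp point (between the pads) lies 19 mm behind it; z points along the fingers, y is the line along which they close (so a half turn about z gives the same grasp; the last joint's range is limited). The gripper opens to 85 mm and grips with 20 to 120 N. Pads are 22 mm wide; open, the fingers measure 114 mm over their backs; the gripper's body (76 mm by 85 mm) begins 54 mm behind the grasp point. The pads swing forward as they close: fully open they stand 13 mm farther back than shut.
Start: joints at [1.158, 0.398, 0.045, 1.537, -0.019, 1.207, -0.051], TCP at [0.201, -0.618, 0.231] pointing down, gripper open.
Joint ranges: [-2.82, 2.82], [-0.49, 2.23], [-1.37, 1.46], [0, 2.46], [-1.36, 4.5], [0.23, 2], [-2.94, 2.94]. Speed limits (rad/s): [2.57, 2.57, 3.14, 3.14, 3.14, 3.14, 3.14].

## Interface

Orientations are given as a unit quaternion [w, x, y, z].
In Python, from cell import status, imaging, job gives the robot as it stands. The module is installed in compiled form; this text tells all that it offers.
- The arm moves only by the tool step_arm, never from a script. Its argument "steps" is a list of rows, each a list of 5 numbers: the finger opening in mm, from 0 to 85.4, then the shift along the tool's x, y, z in mm, then the turn about the tool's z in degrees. A call has 1 to 12 rows; each row is the pose to reach, as a shift and turn from the pose commanded when the call began, along the tool's axes at that moment; what a row does not reach only later rows make up. A row lasts 1/10 s, in which the tool goes at most 50 mm and 8.59 degrees, less where a joint would pass 70% of its speed; a pose out of reach is approached as far as the arm can. A call with a gripper value outside its range is refused whole. The fingers move at their own pace and stop on an object; the grip force is fixed at half the most. Time passes only in rows, so rows that repeat a pose let the fingers close. It gives the time, the measured TCP pose, the force, the opening and the grip force at its end, in the units of the state.
- status.state(): the state, without advancing time (a new reading comes with each control period).
- imaging.camera(name): name is "side" or "top" or "wrist"; returns a dict with "color" (400x640x3 uint8, blue, green, red), "range_z" (400x640 float32, m along the optical axis (not along the pixel's ray), 0 where there is no reading), "fx", "fy", "cx", "cy" (pixels), "R" (3x3) and "t" (3): a world point X has camera coordinates R X + t. Camera axes: x right, y down, z forward; pixel columns grow to the right and rows downward; lengths in m; the calibration is good to about 2 mm. A picture is of the moment at which its call begins.
- job.job_done(): hands the job in; it is judged then, once.
The state is a dict: "clock": time; "q": joint angles; "joint_velocities": joint speeds; "joint_torque": joint torques, N m; "eef_pos": TCP position; "ee_rot": TCP orientation; "wrist_force": force on the tool from outside, world axes, zero at the start; "wrist_torque": the same for the moment, N m; "grip_width": finger opening in m; "finger_force": force on a finger pad.
Only numpy, scipy, OpenCV 4.12 (cv2) and the standard library are available. Lean on these libraries where they do the work, as an engineer would, in place of code of your own. Each camera call takes 0.05 s, during which the arm holds its last target. There are 200 camera calls.

## Task

A watch movement lies in the nest of the measuring slide and has to come under the dial gauge for its height reading. Using only gentle pushes of the fingertips, gripping nothing, swing the cam lever right round to its other stop so that the cam stands at its low point, push the slide forward by its thumb plate until it is fully home against the end stop, then push the lever all the way back to its first stop so that the cam locks the slide there. Leave the movement seated in its nest, do not touch it or bump the gauge, and do not disturb the other things on the bench.

Things in the scene. Friction and masses are not known exactly. Their poses are not given: they have to be found in the camera images.
- fixture: Measuring fixture fixed on the bench: aluminium base, fixture x -134 to 125, y -42 to 42 mm, 10 mm thick, with a pad for the cam on its right (x -88 to -2, y down to -94). Origin on the bench surface under the track; x forward along the track to the gauge, y left, z up. Slide top z 28 mm, thumb plate top z 62, lever knob top z 71.
- slide (a joint): Travel (m) of the dark steel follower slide, 44 mm wide, along fixture +x: 0 at the rear stop where it starts, 0.046 fully home on the end stop. 1.5 N friction, no spring, stays where left. Unless the cam is near its low point, the slide's side tooth runs into the cam rim after 1 to 9 mm.
- thumb_plate (a point): Middle of the rear face of the thumb plate, the upright ribbed plate at the slide's rear end, 36 mm wide (y), 12 mm thick (x), z 28 to 62 mm above the bench; this point at z 46 mm, fixture x -130 mm with the slide back. Rides with the slide: push here along fixture +x. The space behind it is free.
- cam (a joint): Angle (rad) of the cam, a 36 mm eccentric disc with a lever, seen from above growing anticlockwise. 0: high point to the slide (locked), lever along fixture -x on its first stop. pi: low point to the slide (free), lever along fixture +x on its second stop. Between, the lever swings through the outer, -y side. Friction 0.08 N m (1.7 N at the knob), no spring, stays where left. Starts at 0 to 0.35.
- lever_knob (a point): Middle of the upright black cylindrical knob at the lever's end, 14 mm diameter, z 40 to 71 mm above the bench; this point at z 56 mm, 48 mm from the cam axis. Push its side; the lever bar below it tops at z 38 mm and nothing else in its swing is higher than z 40 mm.
- cam_axis (a point): Point on the cam's upright axis, at fixture x -45, y -60 mm, at z 40 mm above the bench.
- tooth (a point): Tip of the steel follower tooth on the slide's right side, 10 mm along x, z 20 to 28 mm; at fixture x -70.5, y -42 mm with the slide back (behind the cam), in front of the cam with the slide home. The cam turned back to 0 then comes in behind it, draws the slide up to about 3 mm forward and blocks its return.
- nest (a point): Centre of the floor of the nest, a black ring (43 mm outside, 35 mm inside diameter, 4.5 mm high) on the slide's front part, floor at z 28 mm; at fixture x 13 mm with the slide back and 59 mm, under the gauge's stem, with the slide home. Rides with the slide.
- movement: Loose round watch movement, brass plate with steel bridges, 33 mm diameter, 8 mm high, 20 g, lying loosely in the nest; origin at the centre of its underside. Not to be touched or lifted.
- dial_gauge: Dial gauge held upright on an arm over the front of the track, face to the rear; 70 mm high, 49 mm wide, 12 mm thick, top at z 109 mm, stem tip 3 mm above the movement. Origin at the middle of its back, fixture x 66, y 0, z 74 mm; the post stands behind it at fixture x 108. Fixed; not to be bumped.
- eye_loupe: Black eye loupe, 42 mm diameter, 35 mm high, standing on the left of the fixture. Bystander.
- steel_tweezers: Steel tweezers, 122 x 10 x 9 mm, lying on the left of the fixture. Bystander.
- brass_tweezers: Brass tweezers, 130 x 10 x 9 mm, lying out on the right of the fixture. Bystander.
- tin_a: Small round tin, 28 mm diameter, 12 mm high, on the right of the fixture's front. Bystander.
- tin_b: Another such tin, a few centimetres from the first. Bystander.

How it is judged:
On the way, in this order (a step that is already met when the one before it is completed fails the run):
1. the cam is at its low point, lever at its second stop, with the slide still back (value of joint cam above 2.8 rad and value of joint slide below 0.012 m), for 0.2 s.
2. the slide is pushed home while the cam is low (value of joint slide above 0.042 m and value of joint cam above 2 rad), for 0.2 s.
At the end, for the whole second after the job is handed in: The cam lever is back within 0.2 rad of its first stop (cam at its high point behind the tooth), the slide is within 2.5 mm of fully home, and the movement lies flat in its nest, within 3 mm of its centre, at rest (value of joint cam below 0.2 rad and value of joint slide above 0.0435 m and horizontal distance between movement and nest below 0.003 m and z of movement in the frame of nest below 0.002 m and angle between movement's own z axis and vertical below 0.05 rad and linear speed of movement below 0.01 m/s); the robot touches nothing.
It fails at once if the movement is touched by the robot, lifted or tipped out of its nest (contact force between the arm and movement above 0.3 N or z of movement in the frame of nest above 0.004 m or angle between movement's own z axis and vertical above 0.2 rad).
It fails at once if the dial gauge is bumped (contact force between the arm and dial_gauge above 1 N).
It fails at once if the cam lever is gripped or forced (more than 35 N between fingers and lever) (contact force between the fingers and cam above 35 N).
It fails at once if the slide is gripped or forced (more than 35 N between fingers and slide) (contact force between the fingers and slide above 35 N).
It fails at once if a bystander is moved by more than 10 mm (distance of any of eye_loupe, steel_tweezers, brass_tweezers, tin_a, tin_b from where it was at the start of the episode above 0.01 m).
It also fails if it takes over 62 s, if anything falls off the work surface, if the arm or the gripper's body presses on something with over 40 N, if the wrist force passes 120 N, or if a joint passes its speed limit or range.

## Working session

There is one attempt and no reset: what is moved stays moved. The work goes in short steps, Python scripts to look and compute and a tool call to move; the robot and the scene stay as the last step left them, time stands still between calls to the robot, and variables do not carry over. Pictures are saved under pics/ and viewed, at most 10 in all, crops included, and the job is handed in when it is done.

Besides the shell and the picture viewer there is one more tool, called after "Emit:" as name(argument=value, ...), one argument or row to a line, values as JSON. step_arm: Moves the arm, as the interface text tells. Its arguments: {"type":"object","properties":{"steps":{"type":"array","items":{"type":"array","items":{"type":"number"}}}},"required":["steps"]}

```bash
mkdir -p pics
python3 - <<'E'
from cell import status, imaging
import cv2,numpy as np
s=status.state();print(s['clock'],s['eef_pos'],s['ee_rot'],s['wrist_force'],s['grip_width'])
for n in['top','side']:
    c=imaging.camera(n);np.savez(n+'.npz',**c);cv2.imwrite(f'pics/{n}0.png',c['color'])
    print(n,c['fx'],c['cx'],c['cy'],c['R'].round(3).tolist(),c['t'])
E
```

```text
0.0 [ 0.20047521 -0.617644    0.23023785] [-9.63569367e-04  9.87705600e-01  1.56322325e-01 -2.22920656e-04] [ 0.12258445 -0.68914163  0.31854028] 0.08528628266330435
top 485.82817724065916 319.8606517878462 201.02098979266376 [[0.003, -1.0, -0.012], [-0.985, -0.001, -0.171], [0.171, 0.012, -0.985]] [-0.33640154  0.5405257   0.9337561 ]
side 459.5173512531286 320.02554708530533 202.99139167711598 [[-0.857, -0.516, -0.002], [-0.293, 0.489, -0.822], [0.425, -0.703, -0.57]] [0.28521206 0.40563054 0.43493942]
```

View pics/top0.png

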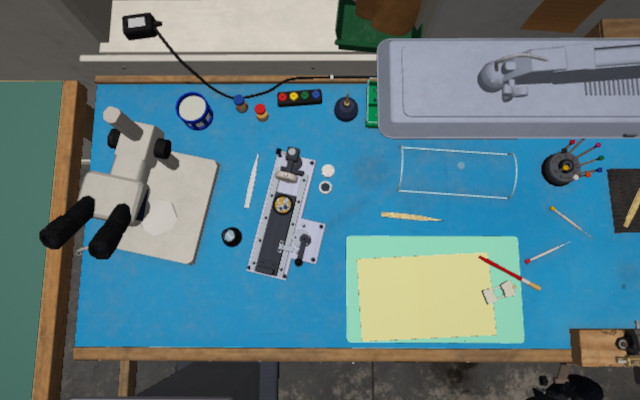

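View pics/side0.png

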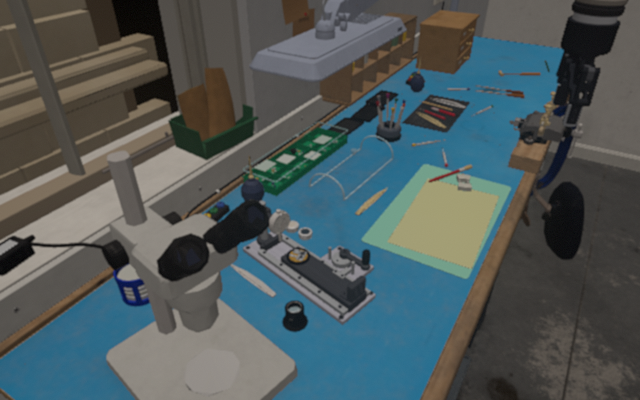

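The top view shows the fixture around (285,220) with the gauge at (290,160), the lever knob near (299,262) and the thumb plate near (265,265). I'll enlarge it.

```bash
cat > h.py <<'E'
import numpy as np
def ray(c,u,v,z):
    R,t=c['R'],c['t'];o=-R.T@t
    d=R.T@np.array([(u-c['cx'])/c['fx'],(v-c['cy'])/c['fy'],1]);return o+d*(z-o[2])/d[2]
def proj(c,X):
    p=c['R']@X+c['t'];return c['fx']*p[0]/p[2]+c['cx'],c['fy']*p[1]/p[2]+c['cy']
E
python3 - <<'E'
import cv2,numpy as np
from h import *
c=np.load('top.npz');i=c['color'][140:290,215:355]
cv2.imwrite('pics/topc.png',cv2.resize(i,None,fx=4,fy=4,interpolation=cv2.INTER_CUBIC)[:600])
s=np.load('side.npz');j=s['color'][200:330,230:400]
cv2.imwrite('pics/sidec.png',cv2.resize(j,None,fx=4,fy=4,interpolation=cv2.INTER_CUBIC))
E
```

```text
(no output)
```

View pics/topc.png

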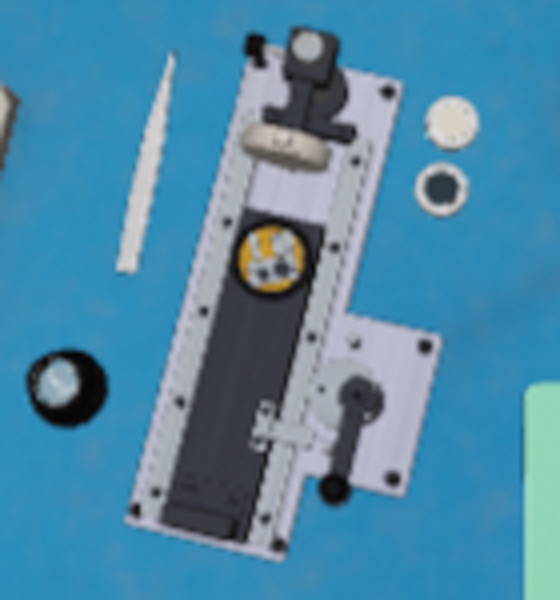

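View pics/sidec.png

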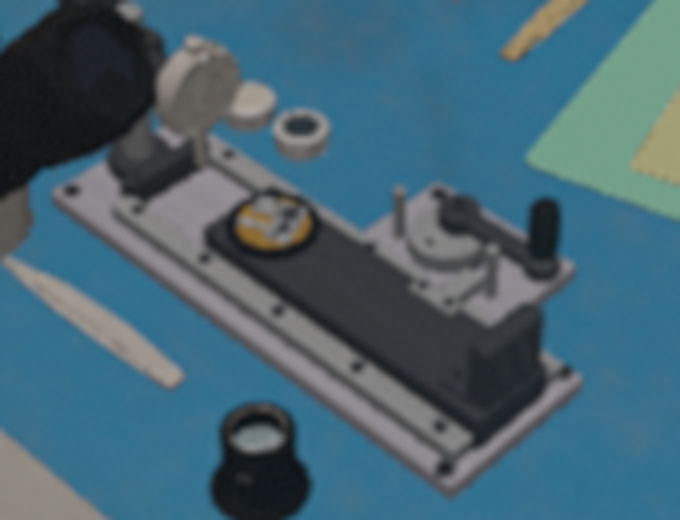

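```bash
cat >> h.py <<'E'
class F: pass
def fx(p):  # fixture->world
    th=np.load('fix.npy');a=th[2];x,y=p[:2]
    return np.array([th[0]+np.cos(a)*x-np.sin(a)*y, th[1]+np.sin(a)*x+np.cos(a)*y, p[2]])
E
python3 - <<'E'
import numpy as np
from scipy.optimize import least_squares
from h import *
c=np.load('top.npz')
P=[((127,520),(-134,42)),((282,559),(-134,-42)),((402,82),(125,-42)),((441,334),(-2,-94)),((405,496),(-88,-94))]
W=np.array([ray(c,215+(u-1.5)/4,140+(v-1.5)/4,.010) for (u,v),_ in P]);L=np.array([b for _,b in P])/1e3
def r(t):
    a=t[2];R=np.array([[np.cos(a),-np.sin(a)],[np.sin(a),np.cos(a)]]);return ((L@R.T+t[:2])-W[:,:2]).ravel()
s=least_squares(r,[.55,0.05,-.2]);np.save('fix.npy',s.x);print(s.x,(r(s.x)*1e3).round(1))
k=ray(c,215+(335-1.5)/4,140+(486-1.5)/4,.071);ax=fx((-.045,-.060,.04))
kn=ray(c,215+(335-1.5)/4,140+(486-1.5)/4,.071)
a=s.x[2];d=kn-ax;dl=[np.cos(a)*d[0]+np.sin(a)*d[1],-np.sin(a)*d[0]+np.cos(a)*d[1]]
print('axis',ax,'knob',kn,'rel fixture',dl,np.hypot(*dl),'cam',np.arctan2(dl[1],dl[0])+np.pi)
print('thumb',fx((-.130,0,.046)),'nest',fx((.013,0,.028)))
for n,p,z in[('loupe',(66,388),.03),('stw_rear',(127,268),.005),('stw_f',(172,55),.005),('tinA',(452,122),.012),('tinB',(441,189),.012)]:print(n,ray(c,215+p[0]/4,140+p[1]/4,z))
E
```

```text
[ 0.52485183 -0.2552226  -0.23201737] [-1.   1.7 -1.  -0.6  1.7 -0.5  0.4 -1.1 -0.1  0.5]
axis [ 0.46726115 -0.30326751  0.04      ] knob [ 0.4197104  -0.29460051  0.071     ] rel fixture [np.float64(-0.048269505357464465), np.float64(-0.0024991197325972634)] 0.048334157144737176 cam 0.051728110125940585
thumb [ 0.39833524 -0.22533023  0.046     ] nest [ 0.53750349 -0.25821184  0.028     ]
loupe [ 0.46976072 -0.15646096  0.03      ]
stw_rear [ 0.53524472 -0.18143167  0.005     ]
stw_f [ 0.65041262 -0.20213313  0.005     ]
tinA [ 0.61214702 -0.35155714  0.012     ]
tinB [ 0.57620541 -0.34583006  0.012     ]
```

```bash
cat >> h.py <<'E'
from scipy.spatial.transform import Rotation as Ro
def rows(pts,g=0):
    """pts: fixture x,y,z mm and fixture yaw (deg) of tool y -> rows relative to present pose"""
    from cell import status
    s=status.state();q=s['ee_rot'];R=Ro.from_quat([q[1],q[2],q[3],q[0]]).as_matrix()
    a=np.degrees(np.load('fix.npy')[2]);y0=np.degrees(np.arctan2(R[1,1],R[0,1]))
    for p in pts:
        d=R.T@(fx(np.array(p[:3])/1e3)-s['eef_pos'])*1e3
        print([g]+d.round(1).tolist()+[round(float((-(p[3]+a-y0)+180)%360-180),1)])
def where():
    from cell import status
    s=status.state();t=np.load('fix.npy');d=s['eef_pos'][:2]-t[:2];c,n=np.cos(t[2]),np.sin(t[2])
    q=s['ee_rot'];R=Ro.from_quat([q[1],q[2],q[3],q[0]]).as_matrix();w=s['wrist_force']
    print('t',s['clock'],'fix',np.round([1e3*(c*d[0]+n*d[1]),1e3*(-n*d[0]+c*d[1]),1e3*s['eef_pos'][2]],1),'ytool yaw',np.degrees(np.arctan2(R[1,1],R[0,1])-t[2]).round(1),
     'F fix',np.round([c*w[0]+n*w[1],-n*w[0]+c*w[1],w[2]],1),'q',np.round(s['q'],2),'tilt',R[2,2].round(4))
E
python3 -c "
from h import *
where();rows([(-93,-30,200,-90),(-93,-30,100,-90)])"
```

```text
t 0.1 fix [-232.3 -427.4  230.4] ytool yaw -58.7 F fix [0.3 0.4 0.2] q [ 1.16  0.4   0.05  1.54 -0.02  1.21 -0.05] tilt -1.0
[0, 325.4, -267.2, 30.8, 31.3]
[0, 325.4, -267.1, 130.8, 31.3]
```

Emit:
step_arm(
  steps=[
    [0,32,-27,3,3],
    [0,65,-53,6,6],
    [0,98,-80,9,9],
    [0,130,-107,12,12],
    [0,163,-134,15,15],
    [0,195,-160,18,18],
    [0,228,-187,21,21],
    [0,260,-214,25,25],
    [0,293,-240,28,28],
    [0,325,-267,31,31.3],
    [0,325,-267,31,31.3],
    [0,325,-267,31,31.3],
  ],
)

```text
clock: 1.3
eef_pos: [0.4275, -0.2631, 0.1999]
ee_rot: [0.0, 0.993, -0.114, -0.0]
wrist_force: [0.3, -0.5, 0.1]
grip_width: 0.0001
finger_force: 0.0
```

Run:
```python
from h import *
where();rows([(-93,-30,100,-90),(-93,-30,50,-90)])
from cell import imaging;import cv2
c=imaging.camera('wrist');np.savez('w.npz',**c);cv2.imwrite('pics/w1.png',c['color'])
print(proj(c,fx((-.093,-.0625,.071))),proj(c,fx((-.13,.018,.062))),proj(c,fx((-.13,-.018,.062))),proj(c,fx((-.134,-.042,.01))))
```

```text
t 1.3 fix [-93.  -30.  199.9] ytool yaw -89.8 F fix [ 0.3 -0.4  0.1] q [ 0.58  0.17 -0.12  1.92  0.02  1.06 -1.36] tilt -1.0
[0, 0.1, -0.0, 99.9, 0.2]
[0, 0.1, -0.0, 149.9, 0.2]
(np.float64(352.5046741695233), np.float64(190.12217061826502)) (np.float64(268.61273153158726), np.float64(223.42938738303087)) (np.float64(305.05628272135834), np.float64(223.47834928646554)) (np.float64(327.492538438024), np.float64(209.45578965248265))
```

View pics/w1.png

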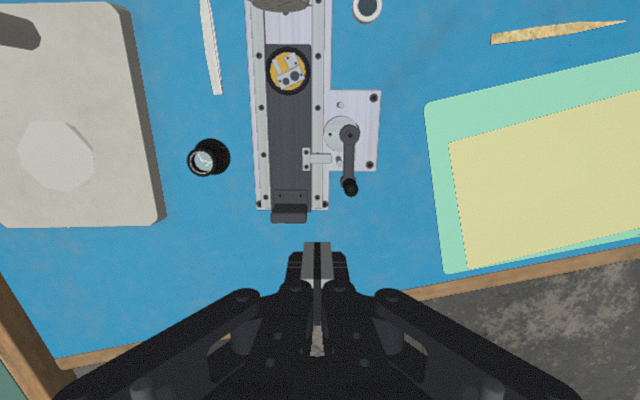

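The wrist view shows the knob top at (350,187) and the base's rear right corner at (327,209). Both agree with the fixture pose to 2–3 mm, so I'll descend beside the knob and push.

Emit:
step_arm(
  steps=[
    [0,0,0,50,0],
    [0,0,0,100,0],
    [0,0,0,130,0],
    [0,0,0,150,0],
    [0,0,0,150,0],
    [0,0,2,150,0],
    [0,0,4,150,0],
    [0,0,6,150,0],
    [0,0,8,150,0],
  ],
)

```text
clock: 2.25
eef_pos: [0.4261, -0.2726, 0.0514]
ee_rot: [0.001, 0.993, -0.116, 0.001]
wrist_force: [0.3, 0.1, 0.8]
grip_width: 0.0001
finger_force: 0.0
```

Run:
```python
from h import *
where()
```

```text
t 2.25 fix [-92.1 -39.6  51.4] ytool yaw -90.0 F fix [0.3 0.1 0.8] q [ 0.58  0.36 -0.11  2.05  0.06  0.73 -1.38] tilt -1.0
```

Emit:
step_arm(
  steps=[
    [0,0,1.5,1,0],
    [0,0,3,1,0],
    [0,0,4.5,1,0],
    [0,0,6,1,0],
    [0,0,7.5,1,0],
    [0,0,7.5,1,0],
  ],
)

```text
clock: 2.85
eef_pos: [0.4237, -0.2792, 0.0493]
ee_rot: [0.0, 0.993, -0.116, -0.0]
wrist_force: [0.1, 1.3, 1.2]
grip_width: 0.0
finger_force: 0.7
```

Run:
```python
from h import *
where()
```

```text
t 2.85 fix [-92.9 -46.6  49.3] ytool yaw -90.0 F fix [-0.2  1.3  1.2] q [ 0.59  0.37 -0.11  2.04  0.06  0.73 -1.36] tilt -1.0
```

```bash
cat >> h.py <<'E'
def arc(degs,D,s=1,z=50):
    o=[]
    for t in degs:
        a=np.radians(t);c,n=np.cos(a),np.sin(a)
        o.append((-45-48*c-s*D*n,-60-48*n+s*D*c,z,t-90))
    return o
E
python3 - <<'E'
from h import *
rows(arc(np.arange(9,94,7),17))
E
```

```text
[0, -2.1, 4.2, -0.7, -9.0]
[0, -2.9, 10.3, -0.7, -16.0]
[0, -2.9, 16.5, -0.7, -23.0]
[0, -2.1, 22.7, -0.7, -30.0]
[0, -0.6, 28.8, -0.7, -37.0]
[0, 1.6, 34.6, -0.7, -44.0]
[0, 4.6, 40.0, -0.7, -51.0]
[0, 8.1, 45.1, -0.7, -58.0]
[0, 12.3, 49.8, -0.7, -65.0]
[0, 17.0, 53.8, -0.7, -72.0]
[0, 22.1, 57.3, -0.7, -79.0]
[0, 27.7, 60.1, -0.7, -86.0]
[0, 33.5, 62.2, -0.7, -93.0]
```

Emit:
step_arm(
  steps=[
    [0,-2,4,0,-8],
    [0,-3,10,0,-16],
    [0,-3,16.5,0,-23],
    [0,-2,22.5,0,-30],
    [0,-0.5,29,0,-37],
    [0,1.5,34.5,0,-44],
    [0,4.5,40,0,-51],
    [0,8,45,0,-58],
    [0,12,50,0,-65],
    [0,17,54,0,-72],
    [0,22,57,0,-79],
    [0,27.5,60,0,-86],
  ],
)

```text
clock: 4.05
eef_pos: [0.4355, -0.3439, 0.0489]
ee_rot: [-0.001, 0.804, 0.594, -0.001]
wrist_force: [-2.1, 1.9, 0.2]
grip_width: 0.0001
finger_force: 1.1
```

Run:
```python
from h import *
where()
rows(arc(np.arange(94,172,7),17))
from cell import imaging;import cv2
c=imaging.camera('top');cv2.imwrite('pics/t2.png',cv2.resize(c['color'][200:290,235:355],None,fx=5,fy=5,interpolation=cv2.INTER_CUBIC))
```

```text
t 4.05 fix [ -66.5 -106.9   48.9] ytool yaw -3.8 F fix [-2.5  1.4  0.2] q [ 0.93  0.47 -0.43  1.92  0.26  0.81  0.07] tilt -1.0
[0, -1.7, 8.1, -1.1, -7.8]
[0, -2.6, 14.2, -1.2, -14.8]
[0, -2.7, 20.4, -1.2, -21.8]
[0, -2.1, 26.6, -1.2, -28.8]
[0, -0.7, 32.7, -1.2, -35.8]
[0, 1.4, 38.5, -1.2, -42.8]
[0, 4.2, 44.1, -1.2, -49.8]
[0, 7.7, 49.2, -1.2, -56.8]
[0, 11.7, 54.0, -1.3, -63.8]
[0, 16.3, 58.1, -1.3, -70.8]
[0, 21.4, 61.7, -1.3, -77.8]
[0, 26.9, 64.7, -1.3, -84.8]
```

View pics/t2.png

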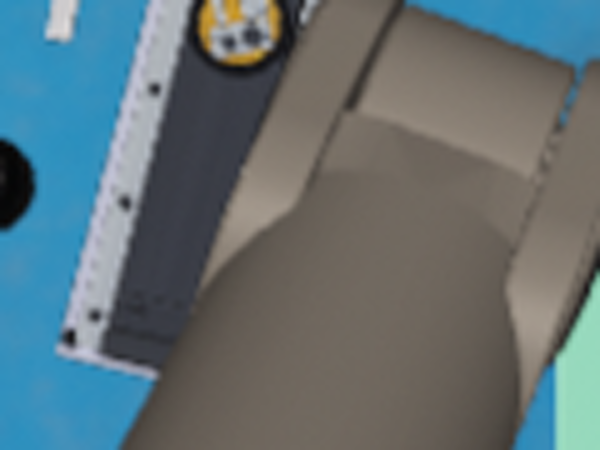

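The arm hides the lever in this view, but the force of about −2.5 N along x shows the finger is still pushing the knob. I'll carry on.

Emit:
step_arm(
  steps=[
    [0,-1.5,8,-1,-8],
    [0,-2.5,14,-1,-15],
    [0,-2.5,20.5,-1,-22],
    [0,-2,26.5,-1,-29],
    [0,-0.5,32.5,-1,-36],
    [0,1.5,38.5,-1,-43],
    [0,4,44,-1,-50],
    [0,7.5,49,-1,-57],
    [0,11.5,54,-1,-64],
    [0,16,58,-1,-71],
    [0,21,61.5,-1,-78],
  ],
)

```text
clock: 5.2
eef_pos: [0.4998, -0.3434, 0.0494]
ee_rot: [-0.001, 0.252, 0.968, -0.001]
wrist_force: [-1.8, -1.6, -0.5]
grip_width: -0.0
finger_force: 1.0
```

Run:
```python
from h import *
where()
rows(arc([166,168,170,172,174,176,178,180],17))
```

```text
t 5.2 fix [ -4.1 -91.5  49.4] ytool yaw 74.1 F fix [-1.4 -1.9 -0.5] q [ 1.07  0.61 -0.72  1.79  0.5   0.93  1.19] tilt -1.0
[0, -0.5, 3.7, -0.6, -1.9]
[0, -1.0, 5.4, -0.6, -3.9]
[0, -1.5, 7.1, -0.6, -5.9]
[0, -1.9, 8.9, -0.6, -7.9]
[0, -2.2, 10.6, -0.6, -9.9]
[0, -2.5, 12.4, -0.6, -11.9]
[0, -2.7, 14.1, -0.6, -13.9]
[0, -2.8, 15.9, -0.6, -15.9]
```

Emit:
step_arm(
  steps=[
    [0,-0.5,3.5,0,-2],
    [0,-1,5.5,0,-4],
    [0,-1.5,7,0,-6],
    [0,-2,9,0,-8],
    [0,-2,9,0,-8],
  ],
)

```text
clock: 5.7
eef_pos: [0.5072, -0.336, 0.0502]
ee_rot: [-0.0, 0.185, 0.983, -0.001]
wrist_force: [-2.5, -3.2, 0.0]
grip_width: 0.0001
finger_force: 1.7
```

Run:
```python
from h import *
where()
```

```text
t 5.7 fix [  1.4 -82.7  50.2] ytool yaw 82.0 F fix [-1.7 -3.7  0. ] q [ 1.07  0.62 -0.76  1.79  0.52  0.94  1.29] tilt -1.0
```

Emit:
step_arm(
  steps=[
    [0,0,1,0,-2],
    [0,0,2,0,-4],
    [0,0,3,0,-6],
    [0,0,3,0,-6],
  ],
)

```text
clock: 6.1
eef_pos: [0.5086, -0.3359, 0.0504]
ee_rot: [0.001, 0.134, 0.991, -0.002]
wrist_force: [-1.8, -7.5, -2.8]
grip_width: -0.0002
finger_force: 3.7
```

Run:
```python
from h import *
where()
```

```text
t 6.1 fix [  2.7 -82.3  50.4] ytool yaw 87.9 F fix [-0.  -7.7 -2.8] q [ 1.09  0.63 -0.78  1.79  0.54  0.95  1.38] tilt -1.0
```

Run:
```python
from h import *
rows([(2.7,-100,50,90),(2.7,-100,120,90),(-158,0,120,90),(-158,0,45,90)])
```

```text
[0, -0.6, -17.7, 0.5, -2.1]
[0, -0.7, -18.0, -69.5, -2.1]
[0, 163.4, 76.2, -70.2, -2.1]
[0, 163.6, 76.5, 4.8, -2.1]
```

Emit:
step_arm(
  steps=[
    [0,0,-18,0,-2],
    [0,0,-18,-35,-2],
    [0,0,-18,-70,-2],
    [0,35,0,-70,-2],
    [0,70,20,-70,-2],
    [0,105,40,-70,-2],
    [0,140,60,-70,-2],
    [0,163,76,-70,-2],
    [0,163,76,-70,-2],
    [0,163,76,-35,-2],
    [0,163,76,5,-2],
    [0,163,76,5,-2],
  ],
)

```text
clock: 7.3
eef_pos: [0.37, -0.2138, 0.0423]
ee_rot: [-0.003, 0.115, 0.993, 0.003]
wrist_force: [-0.5, -0.5, -0.7]
grip_width: 0.0001
finger_force: 0.0
```

Run:
```python
from h import *
where()
rows([(-141,0,45,90),(-95,0,45,90)])
from cell import imaging;import cv2
c=imaging.camera('side');cv2.imwrite('pics/s2.png',cv2.resize(c['color'][200:330,230:400],None,fx=4,fy=4,interpolation=cv2.INTER_CUBIC))
```

```text
t 7.3 fix [-160.3    4.7   42.3] ytool yaw 90.1 F fix [-0.3 -0.6 -0.7] q [ 1.21  0.39 -0.9   2.2   0.44  0.75  1.35] tilt -1.0
[0, -19.3, -4.8, -2.9, 0.1]
[0, -65.2, -4.8, -3.1, 0.1]
```

View pics/s2.png

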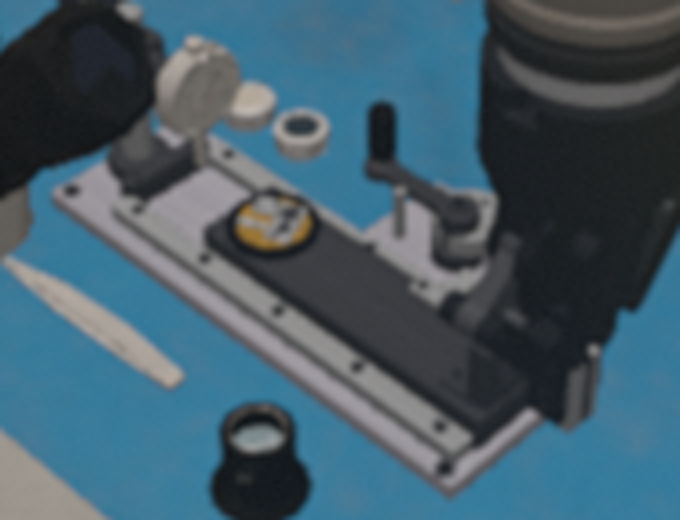

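The lever is on its second stop (knob at (381,130)), the slide is still back, and the fingers are behind the thumb plate at (575,390). Next I push the slide.

Emit:
step_arm(
  steps=[
    [0,-8,-5,-2,0],
    [0,-16,-5,-2,0],
    [0,-19,-5,-2,0],
    [0,-22,-5,-2,0],
    [0,-26,-5,-2,0],
    [0,-30,-5,-2,0],
    [0,-34,-5,-2,0],
    [0,-38,-5,-2,0],
    [0,-42,-5,-2,0],
    [0,-46,-5,-2,0],
    [0,-50,-5,-2,0],
    [0,-54,-5,-2,0],
  ],
)

```text
clock: 8.55
eef_pos: [0.4235, -0.2335, 0.0473]
ee_rot: [-0.0, 0.116, 0.993, -0.0]
wrist_force: [-1.7, -0.2, 0.8]
grip_width: 0.0002
finger_force: 0.9
```

Run:
```python
from h import *
where()
```

```text
t 8.55 fix [-103.7   -2.2   47.3] ytool yaw 90.0 F fix [-1.6 -0.6  0.8] q [ 1.13  0.46 -0.86  2.08  0.49  0.81  1.31] tilt -1.0
```

Emit:
step_arm(
  steps=[
    [0,-2,0,0,0],
    [0,-4,0,0,0],
    [0,-6,0,0,0],
    [0,-8,0,0,0],
    [0,-8,0,0,0],
  ],
)

```text
clock: 9.05
eef_pos: [0.4301, -0.2349, 0.0471]
ee_rot: [-0.001, 0.116, 0.993, 0.0]
wrist_force: [-4.0, -0.5, 3.7]
grip_width: -0.0003
finger_force: 2.1
```

Run:
```python
from h import *
where()
```

```text
t 9.05 fix [-96.8  -2.   47.1] ytool yaw 90.0 F fix [-3.8 -1.4  3.7] q [ 1.12  0.47 -0.86  2.07  0.49  0.82  1.31] tilt -1.0
```

Emit:
step_arm(
  steps=[
    [0,-1,0,0,0],
    [0,-2,0,0,0],
    [0,-2,0,0,0],
    [0,-2,0,0,0],
  ],
)

```text
clock: 9.45
eef_pos: [0.4301, -0.235, 0.0468]
ee_rot: [-0.003, 0.116, 0.993, -0.0]
wrist_force: [-8.0, 2.5, 6.7]
grip_width: 0.0004
finger_force: 4.1
```

Run:
```python
from h import *
where()
```

```text
t 9.45 fix [-96.8  -2.1  46.8] ytool yaw 90.0 F fix [-8.3  0.6  6.7] q [ 1.12  0.47 -0.86  2.06  0.49  0.82  1.3 ] tilt -1.0
```

Run:
```python
from h import *
rows([(-112,-2,47,90),(-112,-2,115,90),(2,-31,115,90),(2,-31,50,90)])
```

```text
[0, 15.2, 0.1, -0.1, -0.0]
[0, 15.6, 0.0, -68.1, -0.0]
[0, -98.5, -28.9, -68.7, -0.0]
[0, -98.8, -28.8, -3.7, -0.0]
```

Emit:
step_arm(
  steps=[
    [0,10,0,0,0],
    [0,18,0,0,0],
    [0,18,0,-35,0],
    [0,18,0,-70,0],
    [0,-10,-7,-70,0],
    [0,-40,-14,-70,0],
    [0,-70,-22,-70,0],
    [0,-97,-29,-70,0],
    [0,-97,-29,-70,0],
    [0,-97,-29,-70,0],
  ],
)

```text
clock: 10.45
eef_pos: [0.5208, -0.2857, 0.1171]
ee_rot: [0.0, 0.116, 0.993, 0.0]
wrist_force: [-1.0, 0.7, -0.1]
grip_width: -0.0
finger_force: 0.0
```

Run:
```python
from h import *
where()
rows([(2,-31,50,90)])
from cell import imaging;import cv2
c=imaging.camera('side');cv2.imwrite('pics/s3.png',cv2.resize(c['color'][180:330,220:400],None,fx=4,fy=4,interpolation=cv2.INTER_CUBIC))
```

```text
t 10.45 fix [  3.1 -30.6 117.1] ytool yaw 90.0 F fix [-1.1  0.4 -0.1] q [ 1.08  0.54 -0.87  1.78  0.47  1.05  1.38] tilt -1.0
[0, 1.1, -0.4, 67.1, -0.0]
```

View pics/s3.png

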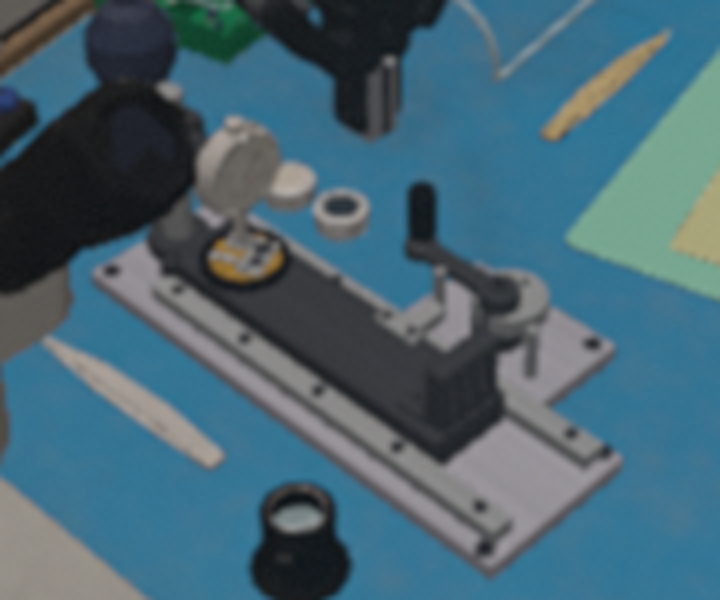

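The slide is home, with the movement at (245,255) under the gauge stem and the lever knob at (422,210). I'll descend on the inner side of the knob.

Emit:
step_arm(
  steps=[
    [0,1,0,30,0],
    [0,1,0,55,0],
    [0,1,0,67,0],
    [0,1,0,67,0],
    [0,1,-2,67,0],
    [0,1,-4,67,0],
    [0,1,-6,67,0],
    [0,1,-8,67,0],
    [0,1,-8,67,0],
  ],
)

```text
clock: 11.4
eef_pos: [0.5179, -0.2945, 0.0507]
ee_rot: [0.0, 0.116, 0.993, -0.0]
wrist_force: [0.8, -0.2, -0.7]
grip_width: -0.0
finger_force: 0.0
```

Run:
```python
from h import *
where()
rows(arc(np.arange(172,90,-7),22,-1))
```

```text
t 11.4 fix [  2.2 -39.8  50.7] ytool yaw 89.9 F fix [ 0.8  0.  -0.7] q [ 1.05  0.62 -0.81  1.82  0.55  0.94  1.33] tilt -1.0
[0, -3.4, -5.1, 0.7, 7.9]
[0, -4.8, -11.4, 0.7, 14.9]
[0, -5.5, -17.8, 0.7, 21.9]
[0, -5.4, -24.2, 0.7, 28.9]
[0, -4.6, -30.6, 0.7, 35.9]
[0, -2.9, -36.8, 0.7, 42.9]
[0, -0.5, -42.8, 0.7, 49.9]
[0, 2.6, -48.5, 0.7, 56.9]
[0, 6.4, -53.7, 0.7, 63.9]
[0, 10.7, -58.4, 0.7, 70.9]
[0, 15.7, -62.6, 0.7, 77.9]
[0, 21.1, -66.1, 0.7, 84.9]
```

Emit:
step_arm(
  steps=[
    [0,-3.5,-5,0.5,8],
    [0,-5,-11.5,0.5,15],
    [0,-5.5,-18,0.5,22],
    [0,-5.5,-24,0.5,29],
    [0,-4.5,-30.5,0.5,36],
    [0,-3,-37,0.5,43],
    [0,-0.5,-43,0.5,50],
    [0,2.5,-48.5,0.5,57],
    [0,6.5,-53.5,0.5,64],
    [0,10.5,-58.5,0.5,71],
    [0,15.5,-62.5,0.5,78],
    [0,21,-66,0.5,85],
  ],
)

```text
clock: 12.6
eef_pos: [0.4841, -0.3546, 0.0508]
ee_rot: [0.003, 0.758, 0.652, 0.001]
wrist_force: [2.2, -2.0, -0.6]
grip_width: -0.0001
finger_force: 1.4
```

Run:
```python
from h import *
where()
rows(arc(np.arange(88,7,-7),22,-1))
```

```text
t 12.6 fix [ -16.8 -106.1   50.8] ytool yaw 4.7 F fix [ 2.6 -1.4 -0.6] q [ 0.92  0.53 -0.46  1.82  0.31  0.86  0.16] tilt -1.0
[0, -2.0, -8.1, 0.7, 6.7]
[0, -3.6, -14.3, 0.7, 13.7]
[0, -4.5, -20.7, 0.7, 20.7]
[0, -4.5, -27.2, 0.6, 27.7]
[0, -3.8, -33.6, 0.6, 34.7]
[0, -2.3, -39.9, 0.6, 41.7]
[0, 0.0, -45.9, 0.5, 48.7]
[0, 3.0, -51.6, 0.5, 55.7]
[0, 6.7, -56.9, 0.5, 62.7]
[0, 10.9, -61.7, 0.4, 69.7]
[0, 15.8, -66.0, 0.4, 76.7]
[0, 21.1, -69.6, 0.4, 83.7]
```

Emit:
step_arm(
  steps=[
    [0,-2,-8,0.5,7],
    [0,-3.5,-14.5,0.5,14],
    [0,-4.5,-20.5,0.5,21],
    [0,-4.5,-27,0.5,28],
    [0,-4,-33.5,0.5,35],
    [0,-2.5,-40,0.5,42],
    [0,0,-46,0.5,49],
    [0,3,-51.5,0.5,56],
    [0,6.5,-57,0.5,63],
    [0,11,-61.5,0.5,70],
  ],
)

```text
clock: 13.6
eef_pos: [0.4235, -0.3348, 0.0502]
ee_rot: [0.001, 0.995, 0.099, 0.001]
wrist_force: [-0.2, -2.2, 1.2]
grip_width: -0.0002
finger_force: 1.2
```

Run:
```python
from h import *
where()
rows(arc([20,17,14,11,8,5,2,0],22,-1))
```

```text
t 13.6 fix [ -80.3 -100.7   50.2] ytool yaw -65.3 F fix [ 0.3 -2.2  1.2] q [ 0.75  0.42 -0.19  1.97  0.11  0.76 -0.88] tilt -1.0
[0, -0.5, -4.2, 0.2, 4.7]
[0, -1.4, -6.8, 0.2, 7.7]
[0, -2.2, -9.5, 0.2, 10.7]
[0, -2.8, -12.2, 0.2, 13.7]
[0, -3.2, -14.9, 0.1, 16.7]
[0, -3.5, -17.7, 0.1, 19.7]
[0, -3.7, -20.4, 0.1, 22.7]
[0, -3.7, -22.3, 0.1, 24.7]
```

Emit:
step_arm(
  steps=[
    [0,-0.5,-4,0,5],
    [0,-1.5,-7,0,8],
    [0,-2,-9.5,0,11],
    [0,-3,-12,0,14],
    [0,-3,-15,0,17],
    [0,-3.5,-17.5,0,20],
    [0,-3.5,-17.5,0,20],
  ],
)

```text
clock: 14.3
eef_pos: [0.4164, -0.3173, 0.0498]
ee_rot: [0.001, 0.997, -0.072, 0.001]
wrist_force: [0.1, -0.8, 0.5]
grip_width: 0.0001
finger_force: 0.6
```

Run:
```python
from h import *
where()
```

```text
t 14.3 fix [-91.3 -85.4  49.8] ytool yaw -85.0 F fix [ 0.2 -0.7  0.5] q [ 0.67  0.39 -0.12  2.01  0.07  0.74 -1.21] tilt -1.0
```

Emit:
step_arm(
  steps=[
    [0,0,-1.5,0,2],
    [0,0,-3,0,4],
    [0,0,-4,0,5],
    [0,0,-5,0,5],
    [0,0,-5,0,5],
  ],
)

```text
clock: 14.8
eef_pos: [0.4159, -0.3138, 0.0495]
ee_rot: [0.001, 0.993, -0.116, -0.0]
wrist_force: [-2.0, -4.2, 1.2]
grip_width: 0.0001
finger_force: 2.7
```

Run:
```python
from h import *
where()
```

```text
t 14.8 fix [-92.6 -82.1  49.5] ytool yaw -90.0 F fix [-1.  -4.5  1.2] q [ 0.64  0.39 -0.1   2.01  0.06  0.74 -1.29] tilt -1.0
```

Emit:
step_arm(
  steps=[
    [0,0,-1,0,0],
    [0,0,-2.5,0,0],
    [0,0,-4,0,0],
    [0,0,-4,0,0],
  ],
)

```text
clock: 15.2
eef_pos: [0.416, -0.3134, 0.0497]
ee_rot: [0.003, 0.993, -0.117, 0.0]
wrist_force: [-4.5, -12.0, -1.5]
grip_width: 0.0004
finger_force: 6.0
```

Run:
```python
from h import *
where()
```

```text
t 15.2 fix [-92.6 -81.6  49.7] ytool yaw -90.1 F fix [ -1.6 -12.7  -1.5] q [ 0.64  0.39 -0.1   2.02  0.06  0.74 -1.3 ] tilt -1.0
```

The lever is firm on its first stop: 12.7 N with no further movement. I'll retreat and check.

Emit:
step_arm(
  steps=[
    [0,0,10,0,0],
    [0,0,25,0,0],
    [0,0,25,-40,0],
    [0,0,25,-80,0],
    [0,0,50,-120,0],
    [0,0,90,-130,0],
    [0,0,130,-130,0],
    [0,0,170,-130,0],
    [0,0,170,-130,0],
    [0,0,170,-130,0],
  ],
)

```text
clock: 16.2
eef_pos: [0.378, -0.474, 0.1788]
ee_rot: [-0.001, 0.993, -0.117, -0.0]
wrist_force: [-0.0, 0.4, 0.1]
grip_width: -0.0
finger_force: 0.0
```

Run:
```python
from h import *
where()
from cell import imaging;import cv2
c=imaging.camera('top');cv2.imwrite('pics/t4.png',cv2.resize(c['color'][140:290,215:355],None,fx=4,fy=4,interpolation=cv2.INTER_CUBIC))
```

```text
t 16.2 fix [ -92.6 -246.7  178.8] ytool yaw -90.1 F fix [-0.1  0.4  0.1] q [ 0.85  0.36 -0.03  1.7   0.01  1.07 -0.99] tilt -1.0
```

View pics/t4.png

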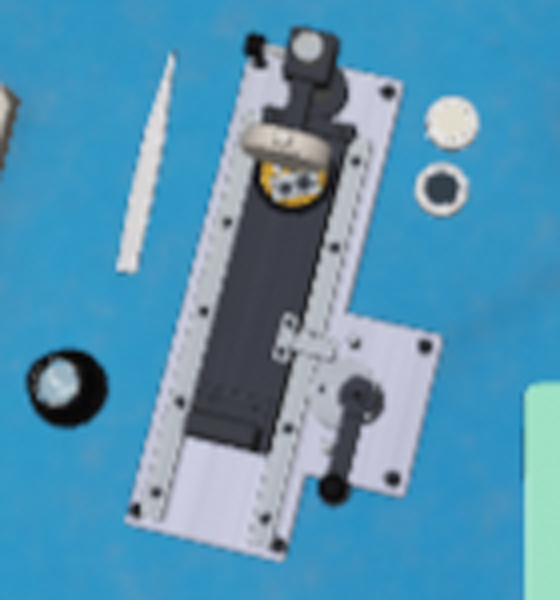

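The lever is back on its first stop, with the knob at (333,489). The slide is home with the tooth at (335,345) ahead of the cam, the movement is in its nest at (292,182), and the bystanders haven't moved. I'm handing the job in.

```bash
python3 -c "
from cell import job
print(job.job_done())"
```

```text
the job is handed in; nothing more can be done
None
```

The job is handed in: the cam was swung to its low point, the slide pushed home, and the lever returned to its first stop, locking the slide; the final picture shows the movement in its nest under the gauge and nothing else moved, though no verdict came back.

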